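# Unlock the bench mixer and lift out the tube cassette by its catches

### The job

On the bench mixer, swing the red-knobbed locking lever away from the cassette until its arm sits over the green release notch, and leave it there. Then pinch the two yellow side catches of the purple tube cassette together, lift the cassette out of its pocket and keep holding it level, at least 8 cm above where it sat: the program finishes while still holding it. Leave the other things on the bench alone.

Things in the scene. Friction and masses are not known exactly. Their poses are not given: they have to be found in the camera images.
- dock: Fixed bench mixer, white casing, grey deck: 230 mm along x (-150 to +80) by 170 mm, deck top 70 mm above the bench. Origin on the bench below the centre of the cassette pocket; z up, +x from the lever's end towards the pocket and the far control face. Pocket floor 45 mm above the bench. The catches pass through bays beside the pocket and their barbs hook under the deck.
- cassette: Loose purple cassette, 200 to 350 g, with ten tube caps; body 84 (x) by 36 (y) by 60 mm, cap tops at 64.5 mm. Origin at the centre of its underside, axes as the dock's. At first it stands on the pocket floor, 1.5 mm play, top 35 mm above the deck. At each end a lug, 31 mm high, 20 wide, reaches x = +-56 mm; while locked the lever's tongue lies 2 mm above the -x lug.
- pinch (a point): Point of the cassette midway between its two yellow catches, 50 mm above its underside (25 mm above the deck when seated). Catches: upright tabs on the +y and -y sides, 24 mm wide (x), 5 mm thick, tops 37 mm above the deck; outer faces 60 mm apart released, 46 mm fully pinched. Pinch from above along the cassette's y, fingertips just above the deck.
- catch_left (a joint): Travel of the yellow catch on the cassette's +y side: 0 released, 0.007 m pressed fully inwards (stop). Spring: about 3 N to start, 6.5 N at the stop. Its barb clears the dock edge beyond about 0.0045 m.
- catch_right (a joint): The same for the catch on the cassette's -y side.
- lever (a joint): Angle of the locking lever about its upright pivot, rad, anticlockwise from above: 0 fully locked, stop at 1.45; starts at 0 to 0.12. Stiff: takes about 3.5 N at the knob and stays where it is left (the notch is a mark, nothing clicks). At 0 the aluminium arm (12 mm wide, 8 to 14 mm above the deck) points 60 degrees anticlockwise from dock +x and its 33 mm tongue along dock +x.
- lever_knob (a point): Middle of the lever's upright red knob, 16 mm diameter, 28 mm tall, from 14 to 42 mm above the deck (this point 28 mm above it), 75 mm from the pivot, which stands at dock (-80, 0) mm. x axis along the arm, away from the pivot.
- notch: Green release mark, 5 mm high, fixed on the deck under the arm's swing: a 14 mm black gap (the notch) between two green blocks, 33 to 59 mm from the pivot. Origin on the lever's pivot at deck height; x axis from the pivot through the notch, so the knob belongs at x = 75 mm, y = 0 in this frame. It is set differently each time, 0.9 to 1.25 rad of lever travel from locked.
- rack: Bystander: loose lime-yellow tube rack, 50 by 100 by 60 mm; origin at the centre of its underside.
- tipbox: Bystander: loose white box with a pink tip plate, 80 by 100 by 61 mm; origin at the centre of its underside.
- jar: Bystander: loose glass jar with metal lid, 64 mm diameter, 85 mm high; origin at the centre of its underside.

How it is judged:
On the way, in this order (a step that is already met when the one before it is completed fails the run):
1. the lever is in the green notch, the cassette still seated (y of lever_knob in the frame of notch between -0.011 and 0.011 m and x of lever_knob in the frame of notch above 0.05 m and z of cassette in the frame of dock below 0.055 m), for 0.3 s.
2. both catches are pinched in while the cassette is still seated (value of joint each of catch_left, catch_right above 0.005 m and z of cassette in the frame of dock below 0.055 m), for 0.1 s.
At the end, for the whole second after the job is handed in: The lever knob is within 11 mm of the line through the green notch; the cassette is held still (under 30 mm/s) by the fingers with both catches pressed more than 5 mm, its underside at least 75 mm above where it sat, tilted less than 0.2 rad, touching neither the mixer nor a bystander (y of lever_knob in the frame of notch between -0.011 and 0.011 m and x of lever_knob in the frame of notch above 0.05 m and value of joint each of catch_left, catch_right above 0.005 m and z of cassette in the frame of dock above 0.12 m and angle between cassette's own z axis and vertical below 0.2 rad and linear speed of cassette below 0.03 m/s and contact force between cassette and the fingers above 2 N and contact force between cassette and dock below 0.2 N and contact force between cassette and rack below 0.2 N and contact force between cassette and tipbox below 0.2 N and contact force between cassette and jar below 0.2 N); the arm keeps its last pose, push and grip.
It fails at once if the rack is shifted by more than 20 mm (distance of rack from where it was at the start of the episode above 0.02 m).
It fails at once if the tipbox is shifted by more than 20 mm (distance of tipbox from where it was at the start of the episode above 0.02 m).
It fails at once if the jar is shifted by more than 20 mm (distance of jar from where it was at the start of the episode above 0.02 m).
It also fails if it takes over 51 s, if anything falls off the work surface, if the arm or the gripper's body presses on something with over 40 N, if the wrist force passes 120 N, or if a joint passes its speed limit or range.

### The arm

A 7-joint arm with a two-finger parallel gripper is mounted at the origin on the work surface. World frame = base frame: x ahead of the robot, y to its left, z up, the work surface at z = 0. Lengths are in m, angles in rad, forces in N, time in s.
With the tool pointing down it reaches from about 0.425 to 1.025 m from the base axis. Payload 3.6 kg.
Tool frame: the origin (TCP) lies at the centre of the arm's flange, where the gripper is bolted on; the fingertips stand 173 mm ahead of it and the grasp point (between the pads) lies grasp_offset ahead of it (grasp_offset is the distance from the TCP to the grasp point, in m); z points along the fingers, y is the line along which they close (so a half turn about z gives the same grasp; the last joint's range is limited). The gripper opens to 85 mm and grips with 20 to 120 N. Pads are 22 mm wide; open, the fingers measure 114 mm over their backs; the gripper's body (76 mm by 85 mm) begins 54 mm behind the grasp point. The pads swing forward as they close: fully open they stand 13 mm farther back than shut.
Start: joints at [1.137, 0.591, 0.048, 1.609, -0.033, 0.943, -0.034], TCP at [0.242, -0.684, 0.405] pointing down, gripper open.
Joint ranges: [-2.69, 2.69], [-0.47, 2.24], [-1.27, 1.36], [0.19, 2.51], [-1.53, 4.68], [0.08, 2.07], [-3.09, 3.09]. Speed limits (rad/s): [2.57, 2.57, 3.14, 3.14, 3.14, 3.14, 3.14].

### API

Orientations are given as a unit quaternion [w, x, y, z].
In Python, from rig import read_state, read_camera, camera_info, job_done, grasp_offset gives the robot as it stands.
- The arm moves only by the tool play_rows, never from a script. Its argument "increments" is one flat list of numbers, 7 for each row, row after row: the turn, a rotation vector about the tool's x, y, z normalised to -1 to 1, where 1 is pi/2 rad, then the shift along the tool's x, y, z normalised to -1 to 1, where 1 is 0.25 m, then the closure, from -1 (fully open) to 1 (shut). A call has 1 to 5 rows; each row is the pose to reach, as a shift and turn from the pose commanded when the call began, along the tool's axes at that moment; what a row does not reach only later rows make up. A row lasts 1/10 s, in which the tool goes at most 50 mm and 8.59 degrees, less where a joint would pass 70% of its speed; a pose out of reach is approached as far as the arm can. A call with a number of a shift or a turn outside -1 to 1 is refused whole. A call with a gripper value outside its range is refused whole. The fingers move at their own pace and stop on an object; "squeeze" is the grip in N (left out, the last holds). Time passes only in rows, so rows that repeat a pose let the fingers close. It gives the time, the measured TCP pose, the force, the opening and the grip force at its end, in the units of the state.
- read_state(): the state, without advancing time (a new reading comes with each control period).
- read_camera(name): name is "scene" or "top"; returns the picture (384x512x3 uint8, red, green, blue); there is no depth.
- camera_info(name): a dict with "fovy" (degrees; the focal length in pixels is half the picture's height over the tangent of half this angle, whatever the lens; pixels are square), "cx", "cy" (the principal point, pixels), "rvec" (rotation vector, rad) and "tvec" (3), from world to camera coordinates, as OpenCV has them. Camera axes: x right, y down, z forward; pixel columns grow to the right and rows downward; lengths in m; the calibration is good to about 2 mm. A picture is of the moment at which its call begins. camera_info takes no time and is no camera call.
- job_done(): hands the job in; it is judged then, once.
The state is a dict: "time": time; "joints": joint angles; "joint_vel": joint speeds; "effort": joint torques, N m; "eef_pos": TCP position; "eef_rot": TCP orientation; "ft_force": force on the tool from outside, world axes, zero at the start; "torque": the same for the moment, N m; "finger_gap": finger opening in m; "gripper_force": force on a finger pad.
Only numpy, scipy, OpenCV 4.12 (cv2) and the standard library are available. Lean on these libraries where they do the work, as an engineer would, in place of code of your own. Each camera call takes 0.05 s, during which the arm holds its last target. There are 200 camera calls.

## Working session

There is one attempt and no reset: what is moved stays moved. The work goes in short steps, Python scripts to look and compute and a tool call to move; the robot and the scene stay as the last step left them, time stands still between calls to the robot, and variables do not carry over. Pictures are saved under pics/ and viewed, at most 10 in all, crops included, and the job is handed in when it is done.

Besides the shell and the picture viewer there is one more tool, called after "Request:" as name(argument=value, ...), one argument or row to a line, values as JSON. play_rows: Moves the arm, as the interface text tells. Its arguments: {"type":"object","properties":{"increments":{"type":"array","items":{"type":"number","minimum":-1,"maximum":1}},"squeeze":{"type":"number"}},"required":["increments"]}

```bash
mkdir -p pics; ls; python3 - <<'E'
from rig import *
import cv2,numpy as np
for n in("scene","top"):
    im=read_camera(n); np.save(f"pics/{n}0.npy",im); cv2.imwrite(f"pics/{n}0.png",im[:,:,::-1]); print(n,camera_info(n))
s=read_state(); print(s); print(grasp_offset() if callable(grasp_offset) else grasp_offset)
a=np.hstack([cv2.imread("pics/scene0.png")]);
E
```

```text
pics
scene {'fovy': 53.316659559079724, 'cx': 263.17461236144135, 'cy': 193.1663761990546, 'rvec': array([ 0.57875663,  2.52542282, -1.32335067]), 'tvec': array([ 0.51792232, -0.07111809,  1.41125245])}
top {'fovy': 42.618214499452044, 'cx': 268.90465970152724, 'cy': 189.00144337004846, 'rvec': array([ 2.14872066, -2.19579245,  0.12971984]), 'tvec': array([6.81231736e-04, 5.89403925e-01, 1.17783298e+00])}
{'time': 0.1, 'joints': array([ 1.13750669,  0.59204991,  0.04832266,  1.6097334 , -0.03332191,
        0.94270387, -0.03371993]), 'joint_vel': array([ 0.00029459, -0.0014831 ,  0.00236465, -0.00515786, -0.00017465,
        0.00033301,  0.00028675]), 'effort': array([ 3.74216877e-03, -5.49999726e+01,  1.55318309e+00, -1.98824179e+01,
        9.76436713e-03,  3.84580315e-03, -7.70684892e-06]), 'eef_pos': array([ 0.24151815, -0.68315578,  0.40362435]), 'eef_rot': array([-1.01865999e-03,  9.85599383e-01,  1.69093955e-01, -2.30840997e-04]), 'ft_force': array([0.19681075, 0.19777443, 0.0932758 ]), 'torque': array([-0.01874624,  0.01767174, -0.02448761]), 'gripper_force': 0.0, 'finger_gap': 0.08499302100204503}
0.1547
```

View pics/scene0.png

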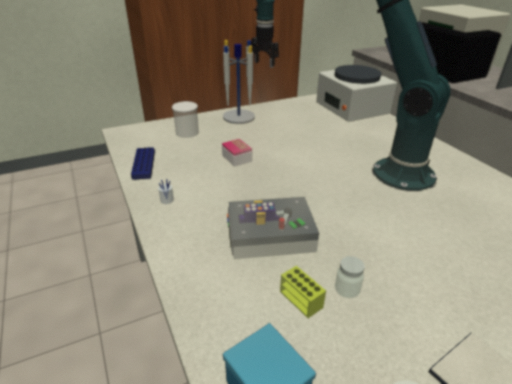

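View pics/top0.png

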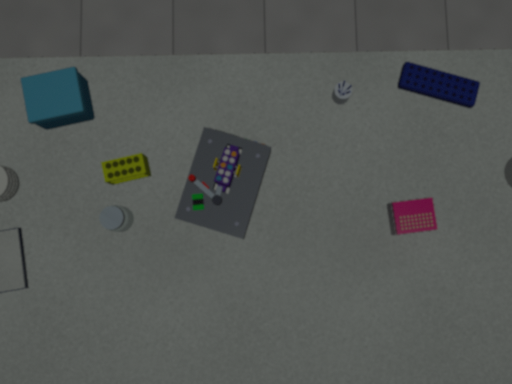

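The scene view shows the mixer around (270,225) and the rack and jar near (305,290) and (350,275). The top view shows the cassette at about (228,168), the red knob at (192,178), the pivot at (217,200) and the green notch at (198,201). Next I'll zoom in and measure.

```bash
cat > h.py <<'E'
import numpy as np,cv2
from rig import *
def cam(n):
    c=camera_info(n);f=192/np.tan(np.radians(c["fovy"])/2)
    K=np.array([[f,0,c["cx"]],[0,f,c["cy"]],[0,0,1]]);R=cv2.Rodrigues(np.array(c["rvec"]))[0];return K,R,np.array(c["tvec"])
def ray(n,p):
    K,R,t=cam(n);d=R.T@np.linalg.solve(K,[p[0],p[1],1.]);return -R.T@t,d/np.linalg.norm(d)
def plane(n,p,z):
    o,d=ray(n,p);return o+d*(z-o[2])/d[2]
def two(p,q):
    o,d=ray("top",p);a,b=ray("scene",q)
    s=np.linalg.lstsq(np.c_[d,-b],a-o,rcond=None)[0];u,v=o+d*s[0],a+b*s[1];return (u+v)/2,np.linalg.norm(u-v)
def proj(n,X):
    K,R,t=cam(n);q=K@(R@np.asarray(X)+t);return q[:2]/q[2]
def blobs(im,lo,hi,roi,amin=3):
    x0,y0,x1,y1=roi;h=cv2.cvtColor(im,cv2.COLOR_RGB2HSV)
    m=cv2.inRange(h,lo,hi);k=np.zeros_like(m);k[y0:y1,x0:x1]=m[y0:y1,x0:x1]
    n,l,s,c=cv2.connectedComponentsWithStats(k)
    return [(int(s[i,4]),s[i,:4].tolist(),c[i].round(2).tolist()) for i in range(1,n) if s[i,4]>=amin]
ROI={"top":(165,115,285,250),"scene":(215,190,330,262)}
COL={"red":((0,150,80),(6,255,255)),"yel":((18,130,80),(32,255,255)),"grn":((50,130,50),(75,255,255)),"pur":((120,80,40),(145,255,255))}
E
python3 - <<'E'
from h import *
for n in("top","scene"):
    im=np.load(f"pics/{n}0.npy")
    for c in COL: print(n,c,blobs(im,*COL[c],ROI[n]))
a=np.load("pics/top0.npy")[122:242,170:280];b=np.load("pics/scene0.npy")[190:265,215:330]
for n,q,k in(("ct",a,5),("cs",b,6)): cv2.imwrite(f"pics/{n}.png",cv2.resize(q,None,fx=k,fy=k,interpolation=cv2.INTER_CUBIC)[:,:,::-1])
E
```

```text
top red [(26, [189, 175, 6, 6], [191.19, 177.19])]
top yel [(4, [233, 153, 2, 2], [233.5, 153.5]), (18, [213, 158, 4, 9], [214.67, 162.17]), (3, [222, 164, 2, 2], [222.67, 164.67]), (17, [236, 165, 4, 9], [237.59, 168.88])]
top grn [(60, [192, 194, 11, 6], [196.93, 196.33]), (61, [193, 204, 11, 6], [198.15, 206.62])]
top pur [(270, [214, 145, 25, 47], [228.28, 169.03]), (28, [220, 147, 7, 16], [222.54, 155.0]), (12, [227, 154, 5, 4], [229.08, 155.75]), (6, [218, 166, 3, 3], [218.83, 167.17]), (13, [221, 174, 4, 5], [222.69, 175.54])]
scene red []
scene yel [(4, [259, 213, 4, 1], [260.5, 213.0])]
scene grn []
scene pur []
```

View pics/ct.png

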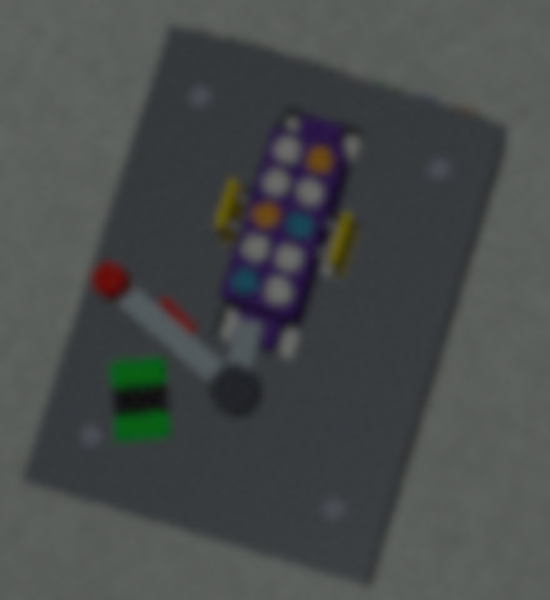

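View pics/cs.png

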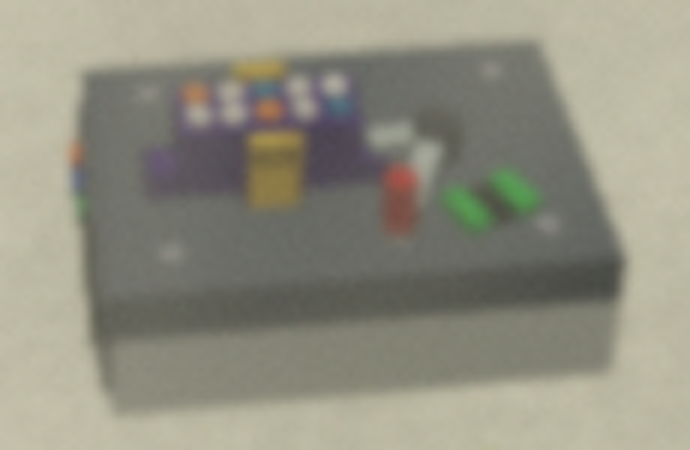

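The top crop shows the knob at full-image (191,177), the pivot at (217,200), the notch gap at about (198,201.5) and the catches at (214.7,162.2) and (237.6,168.9). In the scene crop the knob is at (282,223), the catch tops at (261,213) and (258,201), and the green blocks at (294,225) and (301,222).

```bash
python3 - <<'E'
from h import *
t=np.load("pics/top0.npy");s=np.load("pics/scene0.npy")
for c,l in {"red":((0,90,60),(8,255,255)),"yel":((15,100,60),(32,255,255)),"grn":((45,90,40),(80,255,255))}.items(): print(c,blobs(s,*l,ROI["scene"]))
o=lambda a,b:print(a,b[0].round(4),round(b[1],4))
o("knob",two((191.2,177.2),(281.8,221.5)))
o("cL",two((214.67,162.17),(260.8,212.8)));o("cR",two((237.6,168.9),(258.3,201)))
o("g1",two((196.93,196.33),(294.3,224.5)));o("g2",two((198.15,206.62),(301.3,221.7)))
o("piv",two((217.2,200),(287.5,210.8)))
# deck corners (top crop px /5 + offset), scene corners
for a,b in(((170,28),(620,258)),):
    pass
for p in((172,27),(505,127),(370,583),(25,478)): print(plane("top",(170+p[0]/5-.4,122+p[1]/5-.4),.07).round(4))
for p in((85,72),(540,43),(622,258),(95,300)): print("s",plane("scene",(215+p[0]/6-.4,190+p[1]/6-.4),.07).round(4))
k=plane("top",(191.2,177.2),.105);P=plane("top",(217.0,199.8),.085);g=(plane("top",(196.93,196.33),.075)+plane("top",(198.15,206.62),.075))/2
A=plane("top",(214.67,162.17),.105);B=plane("top",(237.6,168.9),.105)
for n,v in dict(k=k,P=P,g=g,A=A,B=B,M=(A+B)/2).items(): print(n,v.round(4))
d=B-A;print("catch dist",np.linalg.norm(d),"yaw of +x dock",np.degrees(np.arctan2(d[1],d[0]))+90)
u=k-P;w=g-P;print(np.linalg.norm(u[:2]),np.degrees(np.arctan2(u[1],u[0])),np.linalg.norm(w[:2]),np.degrees(np.arctan2(w[1],w[0])))
E
```

```text
red [(38, [279, 218, 5, 10], [281.21, 222.24])]
yel [(13, [255, 201, 7, 2], [257.77, 201.46]), (86, [257, 212, 8, 12], [260.41, 217.67])]
grn [(25, [297, 219, 7, 6], [300.36, 221.44]), (25, [290, 222, 7, 6], [292.64, 224.44])]
knob [0.6118 0.1683 0.1042] 0.0021
cL [0.6457 0.1136 0.1057] 0.0017
cR [0.6284 0.0611 0.1053] 0.003
g1 [0.5688 0.1604 0.0737] 0.0051
g2 [0.5446 0.1576 0.0732] 0.0046
piv [0.56   0.1106 0.083 ] 0.0009
[0.7385 0.1413 0.07  ]
[ 0.6865 -0.0179  0.07  ]
[0.4701 0.0505 0.07  ]
[0.523  0.2123 0.07  ]
s [ 0.6854 -0.0158  0.07  ]
s [0.4689 0.0565 0.07  ]
s [0.5234 0.2144 0.07  ]
s [0.7451 0.1416 0.07  ]
k [0.6126 0.1677 0.105 ]
P [0.5607 0.1106 0.085 ]
g [0.5586 0.1574 0.075 ]
A [0.6466 0.1132 0.105 ]
B [0.6297 0.0603 0.105 ]
M [0.6382 0.0868 0.105 ]
catch dist 0.055469542202107244 yaw of +x dock -17.680766824684724
0.0771121222010697 47.72261681940684 0.04683755847595363 92.57082120411917
```

```bash
cat > go.py <<'E'
# python3 go.py x y z(of grasp point) yaw_of_tool_y_deg -> row increments
import sys; from h import *
from scipy.spatial.transform import Rotation as R
x,y,z,a=map(float,sys.argv[1:5]); s=read_state()
r0=R.from_quat(np.roll(s["eef_rot"],-1)); b=np.radians(a)
Y=np.array([np.cos(b),np.sin(b),0])
if Y@r0.as_matrix()[:,1]<0: Y=-Y
Z=np.array([0,0,-1.]); r1=R.from_matrix(np.c_[np.cross(Y,Z),Y,Z])
dr=(r0.inv()*r1).as_rotvec(); dp=np.array([x,y,z+grasp_offset])-s["eef_pos"]
d=r0.inv().apply(dp)
print("t",s["time"],"turn",(dr/(np.pi/2)).round(3),"shift",(d/.25).round(3),"len",np.linalg.norm(dp).round(3),"gap",s["finger_gap"])
E
python3 go.py .612 .168 .18 160.5
```

```text
t 0.1 turn [-0.001 -0.001 -0.567] shift [ 2.532 -2.715  0.281] len 0.931 gap 0.08499302100204503
```

Request:
play_rows(
  increments=[0,0,0,0.68,-0.73,0,-1,0,0,0,0.68,-0.73,0,-1,0,0,0,0.68,-0.73,0,-1,0,0,0,0.68,-0.73,0,-1,0,0,0,0.68,-0.73,0,-1],
)

```text
time: 0.6
eef_pos: [0.3415, -0.4527, 0.4044]
eef_rot: [-0.0, 0.986, 0.169, -0.0]
ft_force: [1.5, 0.6, 0.5]
finger_gap: 0.0854
gripper_force: 0.0
```

Request:
play_rows(
  increments=[0,0,0,0.68,-0.73,0,-1,0,0,0,0.68,-0.73,0,-1,0,0,0,0.68,-0.73,0,-1,0,0,0,0.68,-0.73,0,-1,0,0,0,0.68,-0.73,0,-1],
)

```text
time: 1.1
eef_pos: [0.4408, -0.2241, 0.4046]
eef_rot: [-0.0, 0.986, 0.169, -0.0]
ft_force: [0.7, -0.3, 0.2]
finger_gap: 0.0855
gripper_force: 0.0
```

Request:
play_rows(
  increments=[0,0,-0.4,0.68,-0.73,0,-1,0,0,-0.4,0.68,-0.73,0,-1,0,0,-0.4,0.68,-0.73,0,-1,0,0,-0.4,0.68,-0.73,0,-1,0,0,-0.4,0.68,-0.73,0,-1],
)

```text
time: 1.6
eef_pos: [0.5403, 0.0044, 0.4045]
eef_rot: [-0.0, 0.884, 0.467, -0.0]
ft_force: [-0.1, -0.1, -0.5]
finger_gap: 0.0853
gripper_force: 0.0
```

```bash
python3 go.py .612 .168 .16 160.5
```

```text
t 1.6 turn [-0.     0.    -0.165] shift [ 0.702 -0.132  0.359] len 0.2 gap 0.08528945900423845
```

Request:
play_rows(
  increments=[0,0,-0.165,0.702,-0.132,0.36,-0.3,0,0,-0.165,0.702,-0.132,0.36,-0.3,0,0,-0.165,0.702,-0.132,0.36,-0.3,0,0,-0.165,0.702,-0.132,0.36,-0.3,0,0,-0.165,0.702,-0.132,0.36,-0.3],
  squeeze=20,
)

```text
time: 2.1
eef_pos: [0.6122, 0.1737, 0.3115]
eef_rot: [-0.003, 0.815, 0.58, 0.0]
ft_force: [-0.7, 0.5, 1.0]
finger_gap: 0.0555
gripper_force: 0.0
```

```bash
python3 go.py .612 .168 .104 160.5; python3 - <<'E'
from h import *
im=read_camera("scene");cv2.imwrite("pics/s1.png",cv2.resize(im[150:270,200:340],None,fx=5,fy=5,interpolation=cv2.INTER_CUBIC)[:,:,::-1])
E
```

```text
t 2.1 turn [-0.003 -0.003  0.004] shift [-0.023  0.008  0.211] len 0.053 gap 0.055451297238994855
```

View pics/s1.png

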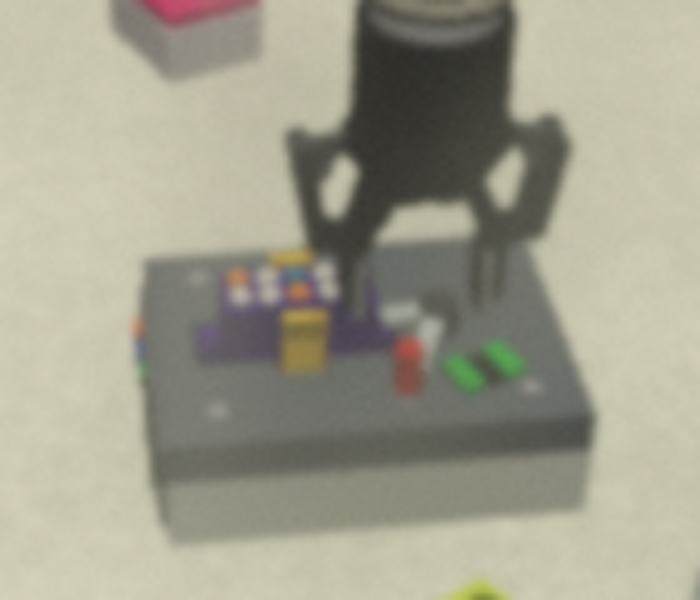

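The fingers (crop (350,280) and (488,270)) hang on either side of the red knob (408,365). I'll lower and close on it.

Request:
play_rows(
  increments=[0,0,0,-0.023,0.008,0.21,-0.3,0,0,0,-0.023,0.008,0.21,-0.3,0,0,0,-0.023,0.008,0.21,-0.3],
)

```text
time: 2.45
eef_pos: [0.6114, 0.1581, 0.2615]
eef_rot: [-0.0, 0.818, 0.575, -0.002]
ft_force: [-0.1, 0.6, 0.2]
finger_gap: 0.055
gripper_force: 0.0
```

Request:
play_rows(
  increments=[0,0,0,0,0,0,1,0,0,0,0,0,0,1,0,0,0,0,0,0,1,0,0,0,0,0,0,1,0,0,0,0,0,0,1],
  squeeze=25,
)

```text
time: 2.95
eef_pos: [0.6118, 0.1601, 0.264]
eef_rot: [0.0, 0.817, 0.576, -0.0]
ft_force: [-3.2, -0.2, 6.6]
finger_gap: 0.0153
gripper_force: 24.7
```

```bash
python3 go.py .599 .1765 .104 160.5;  python3 go.py .5862 .1812 .104 160.5;python3 go.py .572 .185 .104 160.5; python3 go.py .557 .186 .104 160.5
```

```text
t 2.95 turn [ 0.     0.    -0.002] shift [ 0.045 -0.07   0.021] len 0.021 gap 0.015263208676239358
t 2.95 turn [ 0.     0.    -0.002] shift [ 0.045 -0.125  0.021] len 0.034 gap 0.015263208676239358
t 2.95 turn [ 0.     0.    -0.002] shift [ 0.04  -0.183  0.021] len 0.047 gap 0.015263208676239358
t 2.95 turn [ 0.     0.    -0.002] shift [ 0.024 -0.241  0.021] len 0.061 gap 0.015263208676239358
```

Request:
play_rows(
  increments=[0,0,0,0,0,-0.012,-0.3,0,0,0,0,0,-0.012,-0.3,0,0,0,0.028,0,-0.012,-0.3,0,0,0,0.028,0,-0.012,-0.3,0,0,0,0.028,0,-0.012,-0.3],
)

```text
time: 3.45
eef_pos: [0.6147, 0.167, 0.2651]
eef_rot: [-0.0, 0.817, 0.576, 0.0]
ft_force: [-0.4, -0.4, -0.9]
finger_gap: 0.0557
gripper_force: 0.0
```

Request:
play_rows(
  increments=[0,0,0,0,0,0,1,0,0,0,0,0,0,1,0,0,0,0,0,0,1,0,0,0,0,0,0,1,0,0,0,0,0,0,1],
)

```text
time: 3.95
eef_pos: [0.6144, 0.1662, 0.2651]
eef_rot: [-0.0, 0.818, 0.576, -0.0]
ft_force: [-1.7, 0.2, 0.5]
finger_gap: 0.0143
gripper_force: 24.4
```

```bash
for p in ".599 .1765" ".5862 .1812" ".572 .185" ".557 .186"; do python3 go.py $p .110 160.5;done
```

```text
t 3.95 turn [-0.     0.    -0.002] shift [ 0.018 -0.072  0.002] len 0.019 gap 0.014319813748547227
t 3.95 turn [-0.     0.    -0.002] shift [ 0.018 -0.126  0.002] len 0.032 gap 0.014319813748547227
t 3.95 turn [-0.     0.    -0.002] shift [ 0.014 -0.185  0.002] len 0.046 gap 0.014319813748547227
t 3.95 turn [-0.     0.    -0.002] shift [-0.003 -0.243  0.002] len 0.061 gap 0.014319813748547227
```

Request:
play_rows(
  increments=[0,0,0,0.01,-0.036,0,1,0,0,0,0.018,-0.072,0,1,0,0,0,0.02,-0.1,0,1,0,0,0,0.018,-0.126,0,1,0,0,0,0.018,-0.126,0,1],
)

```text
time: 4.45
eef_pos: [0.5885, 0.1842, 0.2654]
eef_rot: [-0.0, 0.817, 0.577, 0.006]
ft_force: [6.5, 5.0, -8.7]
finger_gap: 0.015
gripper_force: 24.7
```

Request:
play_rows(
  increments=[0,0,0,-0.001,-0.03,0,1,0,0,0,-0.004,-0.06,0,1,0,0,0,-0.011,-0.09,0,1,0,0,0,-0.021,-0.117,0,1,0,0,0,-0.021,-0.117,0,1],
)

```text
time: 4.95
eef_pos: [0.5583, 0.1904, 0.2658]
eef_rot: [-0.001, 0.816, 0.578, 0.006]
ft_force: [4.3, 6.4, -5.6]
finger_gap: 0.0145
gripper_force: 24.8
```

```bash
python3 go.py .557 .186 .11 160.5;python3 - <<'E'
from h import *
im=read_camera("scene");cv2.imwrite("pics/s2.png",cv2.resize(im[150:270,200:340],None,fx=5,fy=5,interpolation=cv2.INTER_CUBIC)[:,:,::-1])
E
```

```text
t 4.95 turn [ 0.003 -0.007  0.001] shift [-0.019  0.001  0.004] len 0.005 gap 0.014492278439935582
```

View pics/s2.png

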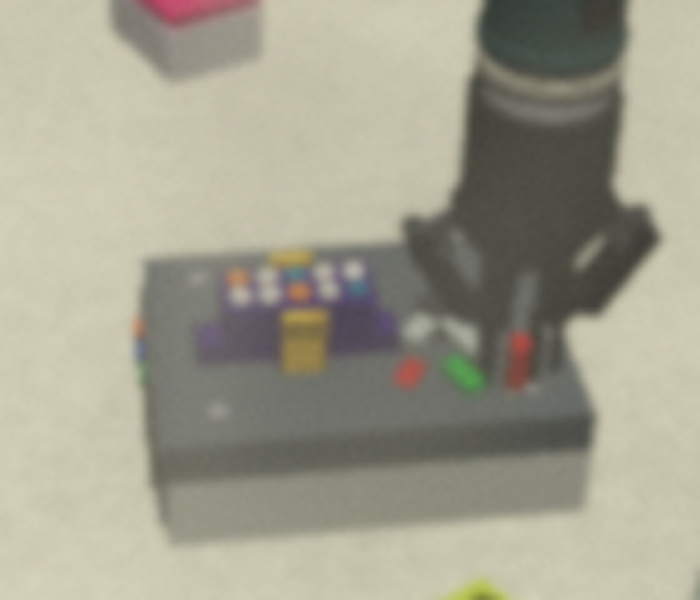

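The knob (crop (518,365)) is now over the notch. I'll release it, lift off and check from above.

Request:
play_rows(
  increments=[0,0,0,0,0,0,-0.3,0,0,0,0,0,0,-0.3,0,0,0,0,0,0,-0.3,0,0,0,0,0,-0.2,-0.3,0,0,0,0,0,-0.4,-0.3],
)

```text
time: 5.5
eef_pos: [0.5564, 0.1853, 0.3645]
eef_rot: [-0.001, 0.818, 0.576, -0.003]
ft_force: [2.0, 0.6, 0.3]
finger_gap: 0.0556
gripper_force: 0.0
```

```bash
python3 go.py .638 .087 .21 72.2
```

```text
t 5.5 turn [-0.     0.004  0.979] shift [-0.26   0.44  -0.002] len 0.128 gap 0.055605291378370676
```

Request:
play_rows(
  increments=[0,0,0.979,-0.26,0.44,0,-1,0,0,0.979,-0.26,0.44,0,-1,0,0,0.979,-0.26,0.44,0,-1,0,0,0.979,-0.26,0.44,0,-1,0,0,0.979,-0.26,0.44,0,-1],
)

```text
time: 6.0
eef_pos: [0.6392, 0.0855, 0.365]
eef_rot: [0.0, 0.973, 0.231, -0.0]
ft_force: [0.3, 0.7, -0.2]
finger_gap: 0.0854
gripper_force: 0.0
```

```bash
python3 go.py .638 .087 .21 72.2
```

```text
t 6.0 turn [0.001 0.    0.495] shift [-0.002 -0.008  0.001] len 0.002 gap 0.08541370727176259
```

Request:
play_rows(
  increments=[0,0,0.495,0,0,0,-1,0,0,0.495,0,0,0,-1,0,0,0.495,0,0,0,-1,0,0,0.495,0,0,0,-1,0,0,0.495,0,0,0,-1],
)

```text
time: 6.5
eef_pos: [0.6384, 0.0875, 0.3651]
eef_rot: [0.0, 0.99, -0.139, -0.0]
ft_force: [0.2, -0.3, -0.7]
finger_gap: 0.0856
gripper_force: 0.0
```

```bash
python3 - <<'E'
from h import *
for n,r in(("top",(165,115,285,250)),("scene",(200,150,340,270))):
    im=read_camera(n)
    for c,l in {"red":((0,90,60),(8,255,255)),"yel":((15,100,60),(32,255,255)),"grn":((45,90,40),(80,255,255))}.items(): print(n,c,blobs(im,*l,r,6))
    x0,y0,x1,y1=r;cv2.imwrite(f"pics/{n}3.png",cv2.resize(im[y0:y1,x0:x1],None,fx=4,fy=4,interpolation=cv2.INTER_CUBIC)[:,:,::-1])
a,b=[cv2.imread(f"pics/{n}3.png")[:480] for n in("top","scene")]
cv2.imwrite("pics/both3.png",cv2.resize(np.hstack([a,b]),(800,369)))
E
python3 go.py .638 .087 .14 72.2
```

```text
top red []
top yel [(33, [236, 166, 5, 10], [237.91, 170.09])]
top grn []
scene red [(45, [301, 217, 5, 10], [302.87, 221.27]), (22, [279, 222, 6, 5], [281.5, 224.09])]
scene yel [(13, [255, 201, 7, 2], [257.77, 201.46]), (89, [257, 212, 8, 12], [260.54, 217.56])]
scene grn [(24, [290, 222, 6, 6], [292.5, 224.5])]
t 6.6 turn [0.001 0.    0.024] shift [-0.001  0.003  0.281] len 0.07 gap 0.0853703454728774
```

View pics/both3.png

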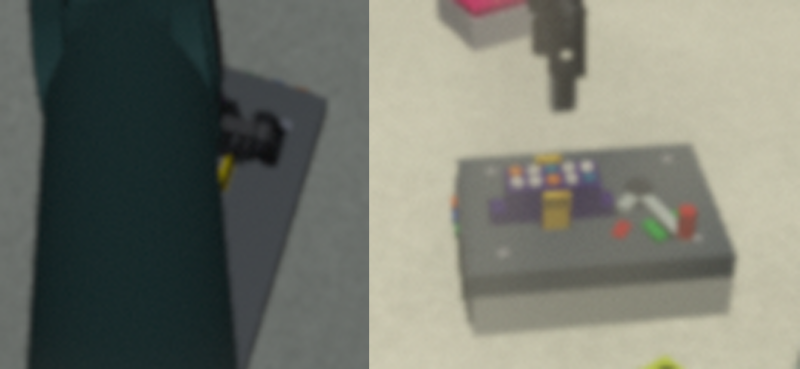

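```bash
python3 - <<'E'
from h import *
# calibrate effective height by first picture
for z in(.098,.1,.104): print(z,plane("scene",(281.21,222.24),z).round(4),plane("scene",(302.87,221.27),z).round(4))
g=[plane("scene",p,.074).round(4) for p in((292.64,224.44),(300.36,221.44))];print(g,sum(g)/2)
P=np.array([.5612,.111])
for n in(93.4,):
  for p in((281.21,222.24),(302.87,221.27)):
    k=plane("scene",p,.0985)[:2]-P;print(np.linalg.norm(k),np.degrees(np.arctan2(k[1],k[0])))
w=(sum(g)/2)[:2]-P;print(np.degrees(np.arctan2(w[1],w[0])))
E
```

```text
0.098 [0.6098 0.1643 0.098 ] [0.5559 0.1849 0.098 ]
0.1 [0.6111 0.1665 0.1   ] [0.5573 0.187  0.1   ]
0.104 [0.6137 0.1708 0.104 ] [0.5603 0.1912 0.104 ]
[array([0.5708, 0.16  , 0.074 ]), array([0.5451, 0.1576, 0.074 ])] [0.55795 0.1588  0.074  ]
0.07277874156295669 47.73345525024335
0.07459111968671685 93.8050003163001
93.88964714803218
```

The lever knob measures 93.8° and the notch 93.2–93.9°, so the lever is in place. Next I'll descend over the catches.

Request:
play_rows(
  increments=[0,0,0.024,0,0,0.28,-1,0,0,0.024,0,0,0.28,-1,0,0,0.024,0,0,0.28,-1,0,0,0.024,0,0,0.28,-1],
)

```text
time: 7.0
eef_pos: [0.639, 0.0876, 0.2953]
eef_rot: [0.0, 0.988, -0.154, -0.0]
ft_force: [0.6, -0.4, -0.1]
finger_gap: 0.0856
gripper_force: 0.0
```

```bash
python3 go.py .6375 .087 .097 72.2
```

```text
t 7.0 turn [0.    0.    0.001] shift [-0.005  0.004  0.175] len 0.044 gap 0.08560109416176499
```

Request:
play_rows(
  increments=[0,0,0,-0.005,0.004,0.06,-1,0,0,0,-0.005,0.004,0.12,-1,0,0,0,-0.005,0.004,0.175,-1,0,0,0,-0.005,0.004,0.175,-1],
)

```text
time: 7.4
eef_pos: [0.6362, 0.0873, 0.249]
eef_rot: [0.001, 0.988, -0.154, -0.002]
ft_force: [-0.0, -0.1, 0.1]
finger_gap: 0.0852
gripper_force: 0.0
```

Request:
play_rows(
  increments=[0,0,0,0,0,0,1,0,0,0,0,0,0,1,0,0,0,0,0,0,1,0,0,0,0,0,0,1,0,0,0,0,0,0,1],
  squeeze=45,
)

```text
time: 7.9
eef_pos: [0.638, 0.0872, 0.2536]
eef_rot: [-0.0, 0.988, -0.155, 0.001]
ft_force: [-2.0, -0.5, 6.8]
finger_gap: 0.0409
gripper_force: 46.1
```

Request:
play_rows(
  increments=[0,0,0,0,0,0,1,0,0,0,0,0,0,1,0,0,0,0,0,0,1],
)

```text
time: 8.2
eef_pos: [0.638, 0.0872, 0.2535]
eef_rot: [-0.0, 0.988, -0.155, 0.001]
ft_force: [-1.5, 0.2, 8.3]
finger_gap: 0.0413
gripper_force: 46.1
```

```bash
python3 - <<'E'
from h import *
im=read_camera("scene");cv2.imwrite("pics/s4.png",cv2.resize(im[150:260,210:320],None,fx=5,fy=5,interpolation=cv2.INTER_CUBIC)[:,:,::-1])
E
```

```text
(no output)
```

View pics/s4.png

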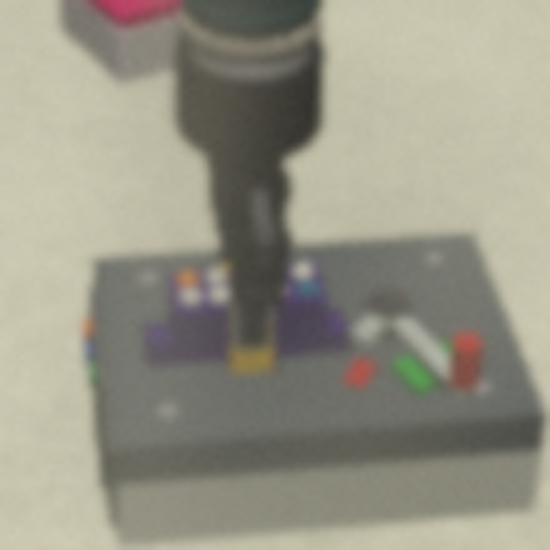

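The near finger sits flat on the yellow catch (crop (252,340)), and the cassette is still seated. I'll lift slowly.

Request:
play_rows(
  increments=[0,0,0,0,0,-0.012,1,0,0,0,0,0,-0.024,1,0,0,0,0,0,-0.036,1,0,0,0,0,0,-0.048,1,0,0,0,0,0,-0.06,1],
)

```text
time: 8.75
eef_pos: [0.6372, 0.0874, 0.2664]
eef_rot: [0.0, 0.988, -0.155, -0.0]
ft_force: [0.6, 0.3, -3.0]
finger_gap: 0.0412
gripper_force: 45.9
```

Request:
play_rows(
  increments=[0,0,0,0,0,-0.05,1,0,0,0,0,0,-0.1,1,0,0,0,0,0,-0.15,1,0,0,0,0,0,-0.2,1,0,0,0,0,0,-0.24,1],
)

```text
time: 9.25
eef_pos: [0.6375, 0.0874, 0.3282]
eef_rot: [-0.0, 0.988, -0.155, 0.001]
ft_force: [0.3, -0.6, -3.7]
finger_gap: 0.0409
gripper_force: 46.0
```

Request:
play_rows(
  increments=[0,0,0,0,0,-0.05,1,0,0,0,0,0,-0.1,1,0,0,0,0,0,-0.14,1,0,0,0,0,0,-0.17,1,0,0,0,0,0,-0.18,1],
)

```text
time: 9.75
eef_pos: [0.6376, 0.0874, 0.3725]
eef_rot: [-0.0, 0.988, -0.155, 0.001]
ft_force: [-0.5, -0.0, -3.1]
finger_gap: 0.0408
gripper_force: 46.0
```

Request:
play_rows(
  increments=[0,0,0,0,0,0,1,0,0,0,0,0,0,1,0,0,0,0,0,0,1,0,0,0,0,0,0,1,0,0,0,0,0,0,1],
)

```text
time: 10.25
eef_pos: [0.6372, 0.0874, 0.371]
eef_rot: [0.0, 0.988, -0.155, -0.0]
ft_force: [-0.0, -0.6, -3.4]
finger_gap: 0.0413
gripper_force: 46.0
```

```bash
python3 - <<'E'
from h import *
im=read_camera("scene");cv2.imwrite("pics/s5.png",cv2.resize(im[130:260,200:330],None,fx=4,fy=4,interpolation=cv2.INTER_CUBIC)[:,:,::-1])
E
```

```text
(no output)
```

View pics/s5.png

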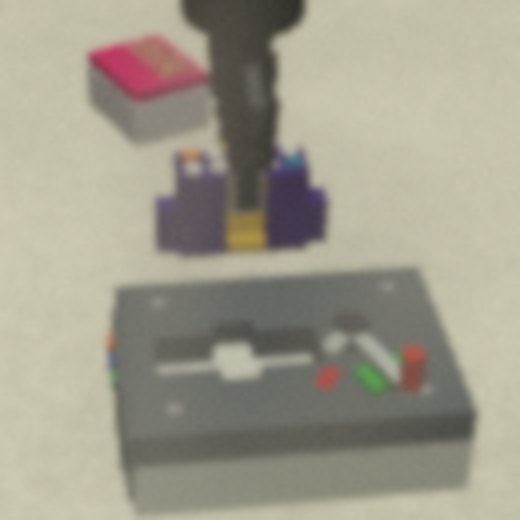

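The cassette (crop (240,205)) hangs level, well clear of the empty pocket at (235,355). It rose about 117 mm, and the lever is still in the notch.

```bash
python3 -c "from rig import *;print(job_done())"
```

```text
the job is handed in; nothing more can be done
None
```

I swung the lever over the green notch and left it there. The job was handed in with the gripper holding the cassette level by both catches, about 117 mm above its seat; the grader's result wasn't shown.

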